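Move three brass fittings on to their next places on the assembly bench

ROBOT

A 6-joint arm with a two-finger parallel gripper is mounted at the origin on the work surface. World frame = base frame: x ahead of the robot, y to its left, z up, the work surface at z = 0. Lengths are in m, angles in rad, forces in N, time in s.
With the tool pointing down it reaches from about 0.375 to 0.9 m from the base axis. Payload 3.1 kg.
Tool frame: the origin (TCP) lies between the finger pads, 19 mm behind the fingertips; this is the grasp point; z points along the fingers, x is the direction in which the jaws open and shut, and the axes are right-handed (so a half turn about z gives the same grasp; the last joint's range is limited). The gripper opens to 87 mm and grips with 3 to 60 N. Pads are 19 mm wide; open, the fingers measure 117 mm over their backs; the gripper's body (75 mm by 190 mm) begins 51 mm behind the grasp point.
Start: joints at [1.151, 0.527, 1.433, -0, 1.181, -0.178], TCP at [0.149, 0.607, 0.241] pointing down, gripper open.
Joint ranges: [-3.08, 3.08], [-0.75, 2.2], [0.22, 2.44], [-1.43, 4.57], [0, 2.65], [-2.85, 2.85]. Speed limits (rad/s): [2.79, 2.79, 3.14, 3.14, 3.14, 3.14].

INTERFACE

Orientations are given as a unit quaternion [x, y, z, w].
In Python, from rig import robot, cams gives the robot as it stands.
- The arm moves only by the tool carry_out, never from a script. Its argument "steps" is a list of rows, each a list of 3 entries, a list of its own where there are three numbers: the shift along the world's x, y, z in cm, then the turn about the world's z in degrees, then the closure, from 0 (fully open) to 1 (shut). In form: [[[dx, dy, dz], spin, fingers], ...]. A call has 1 to 10 rows; each row shifts and turns the pose as measured when the row begins; what a row does not reach is not made up. A row lasts 1/10 s, in which the tool goes at most 50 mm and 8.59 degrees, less where a joint would pass 70% of its speed; a pose out of reach is approached as far as the arm can. A call with a gripper value outside its range is refused whole. The fingers move at their own pace and stop on an object; "squeeze" is the grip in N (left out, the last holds). Time passes only in rows, so rows that do not move let the fingers close. It gives the time, the measured TCP pose, the force and the opening at its end, in the units of the state.
- robot.get_obs(): the state, without advancing time (a new reading comes with each control period).
- cams.camera(name): name is "scene" or "top" or "wrist"; returns a dict with "pixels" (384x512x3 uint8, red, green, blue), "fx", "fy", "cx", "cy" (pixels), "eye" and "rotation" of the camera in the world. Camera axes: x right, y up, looking along -z (the intrinsics and any distortion apply to the point x, -y, -z); pixel columns grow to the right and rows downward; lengths in m; the calibration is good to about 2 mm. A picture is of the moment at which its call begins. There is no depth.
- robot.hand_in(): hands the job in, once; it reports no verdict.
The state is a dict: "time": time; "q": joint angles; "joint_velocities": joint speeds; "joint_torque": joint torques, N m; "position": TCP position; "tool_rot": TCP orientation; "ft_force": force on the tool from outside, world axes, zero at the start; "moment": the same for the moment, N m; "grip_width": finger opening in m.
Only numpy, scipy, OpenCV 4.12 (cv2) and the standard library are available. Lean on these libraries where they do the work, as an engineer would, in place of code of your own. Each camera call takes 0.05 s, during which the arm holds its last target. There are 200 camera calls.

TASK

Each of the three brass fittings is due at the place where another one stands now, and each place takes one piece: the weighed tee on the bench scale goes into the vise, midway between the jaws, the elbow standing in the vise goes into the middle cell of the outgoing tray, and the union that was put in that cell too early goes on the middle of the scale's pan to be weighed. Park one of them on the empty white pad while you shift the others, stand each upright and let it go, setting it down gently and without knocking any of them over. Leave the two caps in the tray and the yellow bin where they are.

Things in the scene. Friction and masses are not known exactly. Their poses are not given: they have to be found in the camera images.
- tee: Loose brass tee, 0.55 kg, on end, 100 mm tall. Origin: centre of its underside. Hexagons 38 mm across flats at foot (0-20 mm up) and top (80-100 mm up), flats facing its +-y; 32 mm round tube between, 37 mm bulge at mid-height. Side branch along its +x, 50 mm up, 48 mm out from the axis, 40 mm thick. Grip the top hexagon, closing along its y, TCP 84 mm above the origin. Starts turned any way.
- elbow: Loose brass elbow, 0.42 kg, 73 mm tall, on one end. Origin: centre of its underside. Foot hexagon 38 mm across flats, 18 mm high, 31 mm neck; a level round leg 36 mm thick, axis 55 mm up, runs from the foot's axis along its +x, ending in a hexagon 26-45 mm out. Centre of mass 10 mm to +x. Grip the leg, closing along its y, 10 mm to +x, TCP 55 mm above the origin. Starts turned any way.
- union: Loose brass straight union, 0.48 kg, on end, 80 mm tall, no branch. Origin: centre of its underside. Foot hexagon 38 mm across flats (0-18 mm up), wide hexagon nut, 50 mm across flats, 58 mm across corners (24-44 mm up), then a round collar 36 mm in diameter (44-80 mm up). Grip the collar from any side, TCP 68 mm above the origin, fingertips clear above the nut. Starts turned any way.
- scale: Bench scale, fixed: grey housing 170 x 170 mm, black display panel on its own -x side. Origin: on the table under the centre of its square steel pan, 130 x 130 mm; the pan's rigid flat top is 56 mm above the origin. Its place and turn vary. Carries the tee at the start.
- vise: Small blue machine vise, fixed, jaws open and left so. Origin: on the table under the middle between the jaws. Screw along its own y, screw handle to +y, 147 mm out. Flat bed between the jaws 22 mm above the origin; jaw gap 66 mm along y; jaws 80 mm long along x, their tops 46 mm above the origin. Its place and turn vary. The elbow stands on its bed at the start.
- tray: Outgoing tray, fixed: open cardboard strip of three cells in a row along its own y, 88 x 262 mm, walls 4 mm thick and 28 mm high. Origin: under the centre of the middle cell, 80 x 82 mm inside, floor 4 mm above the origin. The outer cells, centred 86 mm to either side, hold a cap each. Its place and turn vary. The middle cell holds the union at the start.
- pad: Empty white pad, 120 x 120 x 4 mm, fixed flat on the bench: the free spot. Origin: centre of its underside; top 4 mm above. Its place and turn vary.
- cap1: Loose low brass hexagon cap, 36 mm across flats, 24 mm tall, in the outer cell on the tray's -y side. Origin: centre of its underside. Leave it alone.
- cap2: The same kind of cap, in the outer cell on the tray's +y side. Leave it alone.
- bin: Yellow open-fronted parts bin, loose, 0.9 kg, 125 x 100 x 75 mm, small brass nuts in it, standing among the other places. Origin: centre of its underside, open front to its -x. Its place varies. Leave it alone.
Things that resemble listed ones, but are neither listed nor needed, are in the scene too. What is shaped like the tee but grey is not meant.

How it is judged:
On the way:
1. one of the three fittings stands upright on the white pad, let go (((horizontal distance between tee and pad below 0.05 m and height (world z) of tee between 0.002 and 0.01 m and angle between tee's own z axis and vertical below 0.12 rad and contact force between tee and the fingers below 0.1 N) or (horizontal distance between elbow and pad below 0.05 m and height (world z) of elbow between 0.002 and 0.01 m and angle between elbow's own z axis and vertical below 0.12 rad and contact force between elbow and the fingers below 0.1 N) or (horizontal distance between union and pad below 0.05 m and height (world z) of union between 0.002 and 0.01 m and angle between union's own z axis and vertical below 0.12 rad and contact force between union and the fingers below 0.1 N))), for 0.2 s.
At the end, for the whole second after the job is handed in: The tee stands on the vise's bed within 25 mm of the jaws' middle, the elbow on the floor of the tray's middle cell within 28 mm of its centre, the union on the scale's pan within 30 mm of its centre; all upright within 7 degrees, let go and at rest (horizontal distance between tee and vise below 0.025 m and height (world z) of tee between 0.018 and 0.028 m and angle between each of tee, elbow, union's own z axis and vertical below 0.12 rad and horizontal distance between elbow and tray below 0.028 m and height (world z) of elbow between 0.001 and 0.01 m and horizontal distance between union and scale below 0.03 m and height (world z) of union between 0.052 and 0.062 m and linear speed of each of tee, elbow, union below 0.02 m/s and angular speed of each of tee, elbow, union below 0.2 rad/s); the robot touches nothing.
It fails at once if one of the three fittings is knocked over (tilted more than 35 degrees) (angle between any of tee, elbow, union's own z axis and vertical above 0.6 rad).
It fails at once if a cap is shifted by more than 20 mm (distance of any of cap1, cap2 from where it was at the start of the episode above 0.02 m).
It fails at once if the yellow bin is shifted by more than 20 mm (distance of bin from where it was at the start of the episode above 0.02 m).
It fails at once if a fitting is dropped or driven hard on to its place (more than 90 N on scale, vise, tray or pad) (contact force between any of tee, elbow, union and scale above 90 N or contact force between any of tee, elbow, union and vise above 90 N or contact force between any of tee, elbow, union and tray above 90 N or contact force between any of tee, elbow, union and pad above 90 N).
It also fails if it takes over 109 s, if anything falls off the work surface, if the arm or the gripper's body presses on something with over 40 N, if the wrist force passes 120 N, or if a joint passes its speed limit or range.

## Working session

There is one attempt and no reset: what is moved stays moved. The work goes in short steps, Python scripts to look and compute and a tool call to move; the robot and the scene stay as the last step left them, time stands still between calls to the robot, and variables do not carry over. Pictures are saved under pics/ and viewed, about 12 in all and at most 16, crops included, and the job is handed in when it is done.

Besides the shell and the picture viewer there is one more tool, called after ">>>" as name([rows], argument=value, ...), one row to a line, values as JSON. carry_out: Moves the arm, as the interface text tells. Its arguments: {"type":"object","properties":{"steps":{"type":"array"},"squeeze":{"type":"number"}},"required":["steps"]}

```bash
mkdir -p pics; ls; python3 - <<'E'
from rig import robot,cams
import cv2
print(robot.get_obs())
for n in ["scene","top"]:
    c=cams.camera(n); cv2.imwrite(f"pics/{n}0.png",c["pixels"][:,:,::-1])
    print(n,{k:v for k,v in c.items() if k!="pixels"})
E
```

```text
pics
{'time': 0.0, 'q': array([ 1.15149684e+00,  5.28469884e-01,  1.43392523e+00, -2.00386755e-06,
        1.18140321e+00, -1.78512680e-01]), 'joint_velocities': array([-9.15312791e-05,  1.20793740e-03,  1.05007437e-03, -1.21868418e-03,
       -1.02084111e-03,  1.20267777e-03]), 'joint_torque': array([-3.54857693e-04, -4.40049827e+01, -1.76586592e+01,  6.34166342e-02,
        5.82642120e-02, -1.68457891e-04]), 'position': array([0.14872837, 0.60631682, 0.24026203]), 'tool_rot': array([ 7.86913135e-01,  6.17062803e-01, -9.74452462e-04,  5.16426867e-04]), 'ft_force': array([ 0.20065999, -0.34599027, -0.45549745]), 'moment': array([0.04118341, 0.01603648, 0.00243176]), 'grip_width': 0.08693679827168159}
scene {'fx': 373.55802041811853, 'fy': 373.55802041811853, 'cx': 253.82521472103443, 'cy': 189.09110778123613, 'eye': array([ 0.96300491, -0.44909082,  0.79799003]), 'rotation': array([0.29154046, 0.14701472, 0.41478622, 0.84931927])}
top {'fx': 401.6534304352831, 'fy': 401.6534304352831, 'cx': 258.38952590162995, 'cy': 195.37631304849322, 'eye': array([ 0.27074966, -0.07610606,  1.26427924]), 'rotation': array([-0.06798271,  0.06571172,  0.70857879, -0.69926848])}
```

```bash
python3 - <<'E'
import cv2
for n in ["scene","top"]:
    im=cv2.imread(f"pics/{n}0.png"); cv2.imwrite(f"pics/{n}0b.png",cv2.resize(im,(800,600),interpolation=cv2.INTER_CUBIC))
E
```

```text
(no output)
```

View pics/top0b.png

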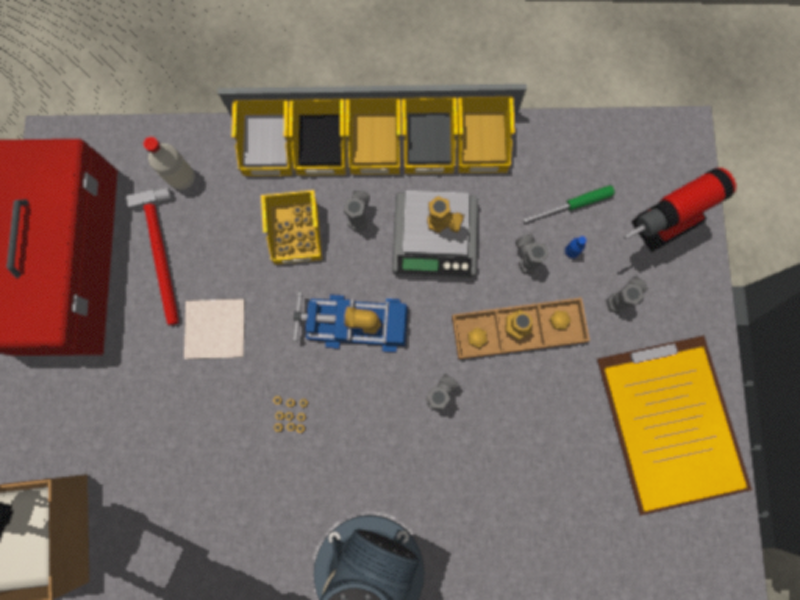

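View pics/scene0b.png

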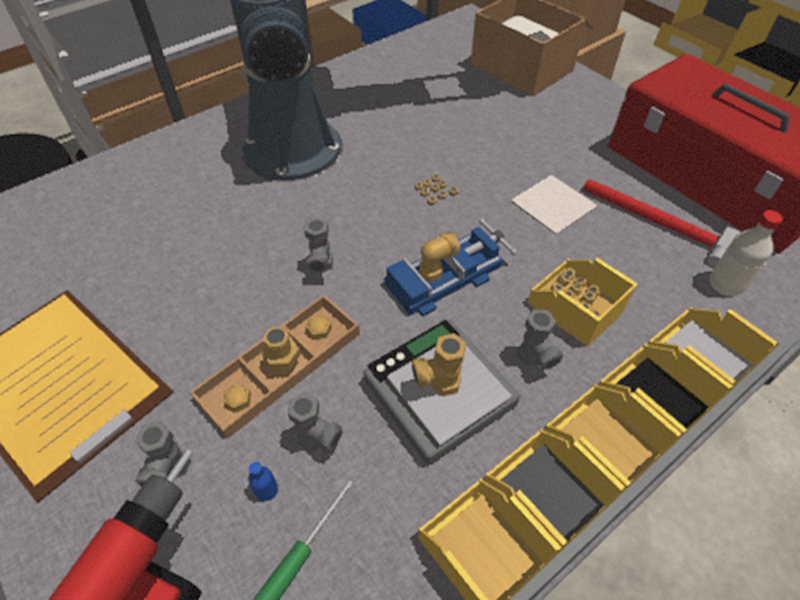

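The top view (800 px scale) shows the pad at (214,329), the vise with the elbow at (360,322), the scale with the tee at (437,230), the tray with the union at (519,330), and the bin at (291,228). Image up is +x and left is +y. Next I'll zoom in for precise picks.

```bash
cat > h.py <<'E'
import numpy as np, cv2
from scipy.spatial.transform import Rotation as R
def ray(c,u,v):
    d=np.array([(u-c["cx"])/c["fx"],-(v-c["cy"])/c["fy"],-1.0])
    return R.from_quat(c["rotation"]).apply(d)
def at(c,u,v,z):
    d=ray(c,u,v); return c["eye"]+d*(z-c["eye"][2])/d[2]
def proj(c,P):
    p=R.from_quat(c["rotation"]).inv().apply(np.atleast_2d(P)-c["eye"])
    return np.c_[c["cx"]+c["fx"]*p[:,0]/-p[:,2], c["cy"]+c["fy"]*p[:,1]/p[:,2]]
class _C(dict): pass
top=dict(fx=401.6534304352831,fy=401.6534304352831,cx=258.38952590162995,cy=195.37631304849322,eye=np.array([0.27074966,-0.07610606,1.26427924]),rotation=[-0.06798271,0.06571172,0.70857879,-0.69926848])
scene=dict(fx=373.55802041811853,fy=373.55802041811853,cx=253.82521472103443,cy=189.09110778123613,eye=np.array([0.96300491,-0.44909082,0.79799003]),rotation=[0.29154046,0.14701472,0.41478622,0.84931927])
def crop(im,x,y,w,h,s,f):
    o=cv2.resize(im[y:y+h,x:x+w],None,fx=s,fy=s,interpolation=cv2.INTER_CUBIC)
    for i in range(0,w,20): cv2.putText(o,str(x+i),(i*s,8),0,.3,(255,0,255),1); cv2.line(o,(i*s,9),(i*s,14),(255,0,255),1)
    for j in range(20,h,20): cv2.putText(o,str(y+j),(0,j*s+3),0,.3,(255,0,255),1); cv2.line(o,(20,j*s),(25,j*s),(255,0,255),1)
    cv2.imwrite(f,o)
E
python3 - <<'E'
from h import *
crop(cv2.imread("pics/top0.png"),110,110,270,130,3,"pics/t1.png"[:-4]+".png")
im=cv2.imread("pics/top0.png")
crop(im,110,112,160,120,5,"pics/tl.png"); crop(im,240,112,150,120,5,"pics/tr.png")
E
```

```text
(no output)
```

View pics/tl.png

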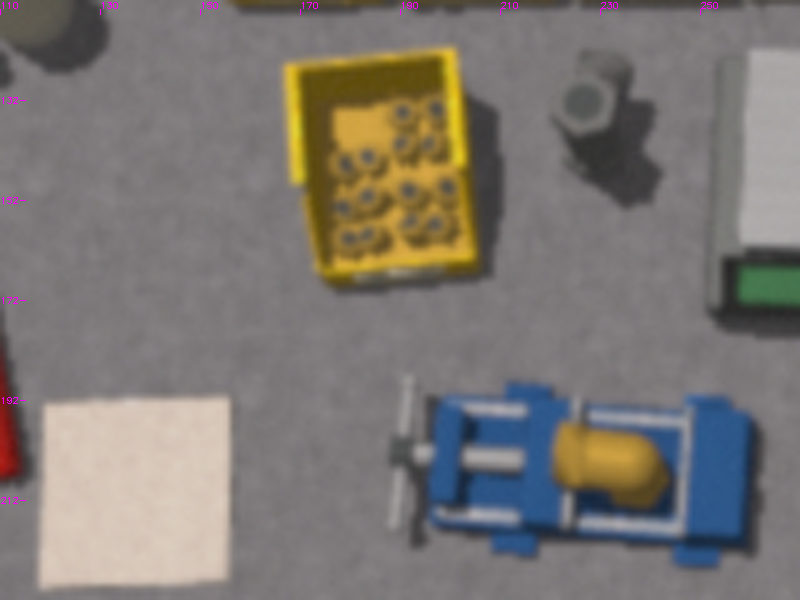

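View pics/tr.png

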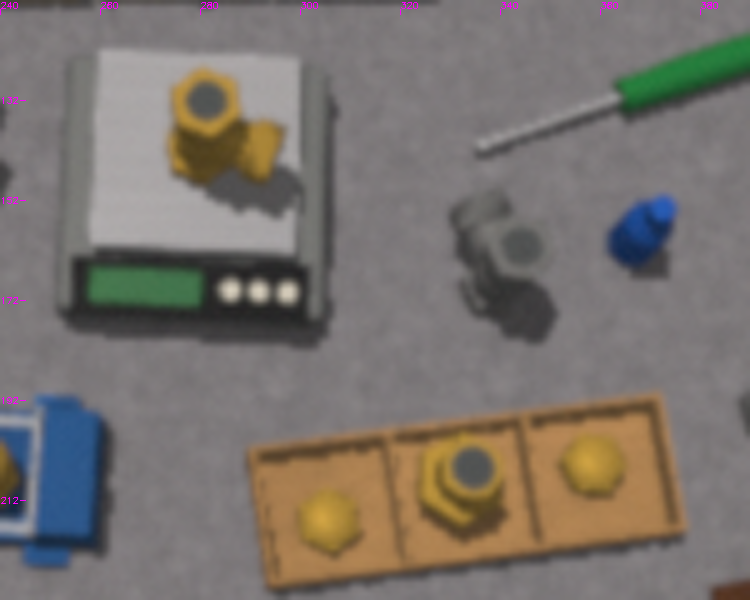

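```bash
python3 - <<'E'
from h import *
np.set_printoptions(precision=4,suppress=True)
L=lambda x,y,z: at(top,110+x/5-.5+.1,112+y/5-.5+.1,z)
Rr=lambda x,y,z: at(top,240+x/5-.4,112+y/5-.4,z)
def quad(n,P):
    P=np.array(P)[:,:2]; e=[np.linalg.norm(P[(i+1)%4]-P[i]) for i in range(4)]
    v=P[0]-P[1]+P[3]-P[2]
    print(n,P.mean(0),"edges",np.array(e),"ang of edge 1->0",np.degrees(np.arctan2(v[1],v[0])))
quad("pad",[L(45,402,.004),L(230,398,.004),L(230,580,.004),L(38,588,.004)])
quad("vise",[L(578,398,.046),L(690,405,.046),L(680,533,.046),L(567,527,.046)])
quad("pan",[Rr(98,50,.056),Rr(300,58,.056),Rr(297,252,.056),Rr(88,246,.056)])
quad("tray",[Rr(248,448,.028),Rr(658,397,.028),Rr(686,530,.028),Rr(272,588,.028)])
t=Rr(205,102,.156); b=Rr(268,150,.106); print("tee",t,b,np.linalg.norm((b-t)[:2]),np.degrees(np.arctan2(*(b-t)[[1,0]])))
print("union",Rr(473,468,.084))
print("elbow leg end",L(560,455,.077),"leg other",L(662,462,.077), "foot corner",L(640,505,.03))
print("bin",L(290,65,.075),L(455,48,.075),L(478,275,0.02),L(322,280,0.02))
E
python3 - <<'E'
from h import *
im=cv2.imread("pics/scene0.png")
crop(im,225,130,125,120,6,"pics/sc.png")
E
```

```text
pad [0.4708 0.3134] edges [0.1186 0.1171 0.1209 0.1195] ang of edge 1->0 91.06130128257051
vise [ 0.4761 -0.0025] edges [0.0695 0.0799 0.0692 0.0807] ang of edge 1->0 85.87151694317991
pan [ 0.6732 -0.1399] edges [0.1282 0.1274 0.1301 0.129 ] ang of edge 1->0 87.13585772782986
tray [ 0.4593 -0.3047] edges [0.2596 0.085  0.2594 0.0887] ang of edge 1->0 96.81265841134817
tee [ 0.6692 -0.1406  0.156 ] [ 0.6563 -0.1808  0.106 ] 0.04217857291743353 -107.848049169153
union [ 0.4641 -0.2989  0.084 ]
elbow leg end [0.4778 0.0369 0.077 ] leg other [ 0.4727 -0.0243  0.077 ] foot corner [ 0.4538 -0.0084  0.03  ]
bin [0.7276 0.2069 0.075 ] [0.7374 0.104  0.075 ] [0.6053 0.0954 0.02  ] [0.6034 0.1952 0.02  ]
```

View pics/sc.png

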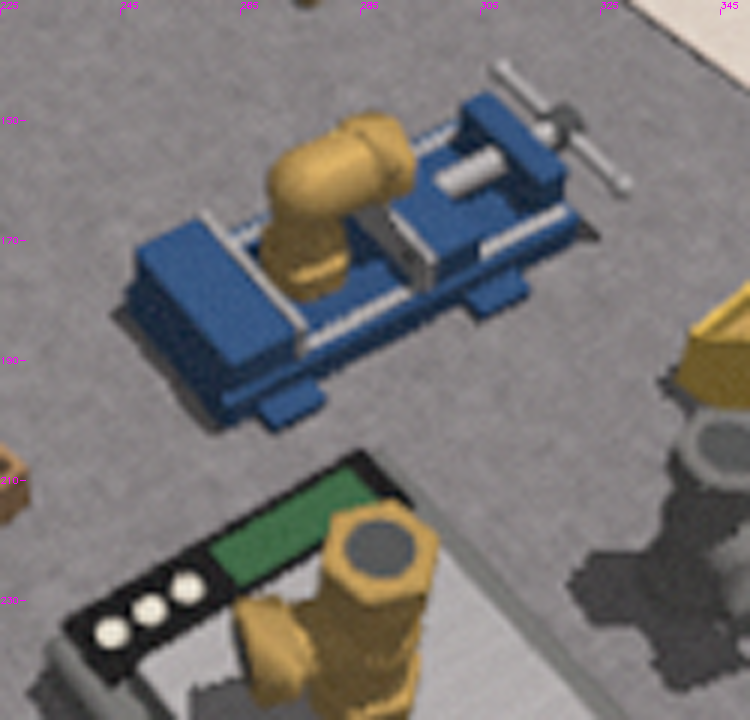

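Cross-checks agree: pad edges measure 117–121 mm, pan 128 mm, vise jaws 80 mm, tray 260×87 mm. I'll park the union on the pad, then move the elbow to the tray, the tee to the vise and the union to the scale.

>>> carry_out([
  [[3, -3.2, 0.5], -8, 0],
  [[3, -3.2, 0.5], -8, 0],
  [[3, -3.2, 0.5], -8, 0],
  [[3, -3.2, 0.5], -8, 0],
  [[3, -3.2, 0.5], -8, 0],
  [[3, -3.2, 0.5], -8, 0],
  [[3, -3.2, 0.5], -8, 0],
  [[3, -3.2, 0.5], -8, 0],
  [[1, -4.8, 0], -8, 0],
  [[1, -4.8, 0], -4, 0],
], squeeze=25)

```text
time: 1.1
position: [0.4136, 0.2458, 0.2776]
tool_rot: [1.0, -0.02, -0.001, -0.001]
ft_force: [1.4, 0.2, -0.2]
grip_width: 0.0871
```

>>> carry_out([
  [[0.5, -5, 0], 0, 0],
  [[0.5, -5, 0], 0, 0],
  [[0.5, -5, 0], 0, 0],
  [[0.5, -5, 0], 0, 0],
  [[0.5, -5, 0], 0, 0],
  [[0.5, -5, 0], 0, 0],
  [[0.5, -5, 0], 0, 0],
  [[0.5, -5, 0], 0, 0],
  [[0.5, -5, 0], 0, 0],
  [[0.5, -5, 0], 0, 0],
])

```text
time: 2.1
position: [0.4593, -0.2521, 0.2762]
tool_rot: [1.0, -0.021, -0.002, -0.003]
ft_force: [0.7, 0.5, -0.3]
grip_width: 0.087
```

>>> carry_out([
  [[0.3, -4.2, -3], 0, 0],
  [[0, 0, -4], 0, 0],
  [[0, 0, -2], 0, 0],
  [[0, 0, 0], 0, 0],
])

```text
time: 2.5
position: [0.4629, -0.3034, 0.1854]
tool_rot: [1.0, -0.026, 0.001, 0.001]
ft_force: [-0.5, 0.4, 0.4]
grip_width: 0.0868
```

```bash
cat >> h.py <<'E'
def snap(name,f,s=1.5):
    from rig import cams
    c=cams.camera(name); cv2.imwrite(f,cv2.resize(c["pixels"][:,:,::-1],None,fx=s,fy=s,interpolation=cv2.INTER_CUBIC))
    c.pop("pixels"); import pickle; pickle.dump(c,open(f+".pkl","wb")); return c
E
python3 - <<'E'
from h import *
from rig import robot
print(robot.get_obs()["position"]); c=snap("wrist","pics/w1.png"); print(c)
E
```

```text
[ 0.46288762 -0.30339095  0.1854207 ]
{'fx': 272.52019650113164, 'fy': 272.52019650113164, 'cx': 255.93205064234408, 'cy': 190.59949135826022, 'eye': array([ 0.46705284, -0.22639688,  0.32871641]), 'rotation': array([-0.14310047,  0.00288842, -0.02660319,  0.98934634])}
```

View pics/w1.png

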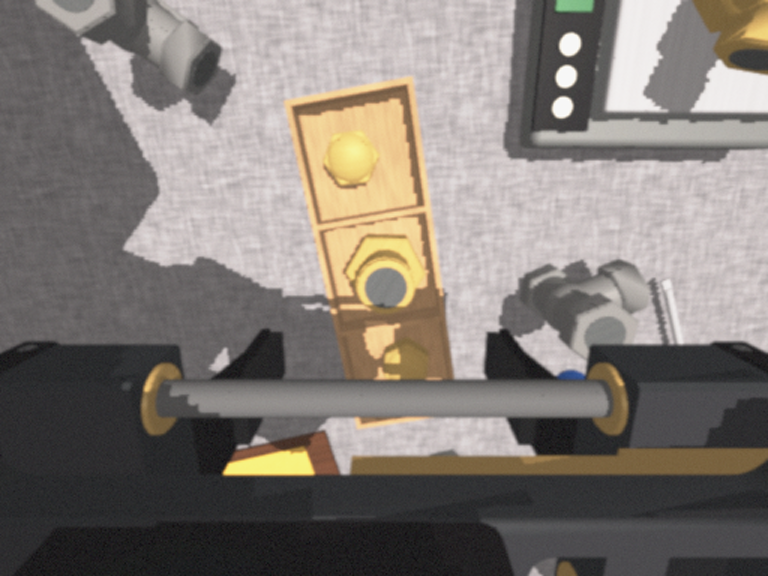

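```bash
python3 - <<'E'
from h import *; import pickle
c=pickle.load(open("pics/w1.png.pkl","rb"))
W=lambda u,v,z: at(c,u/1.5,v/1.5,z).round(4)
print("union",W(386,286.5,.084)); print("tray mid: wall crossings", W(318,224,.028),W(429,207,.028),W(335,313,.028),W(444,292,.028), W(287,102,.028),W(413,79,.028))
print(np.mean([W(318,224,.028),W(429,207,.028),W(335,313,.028),W(444,292,.028)],0))
E
```

```text
union [ 0.4649 -0.2991  0.084 ]
tray mid: wall crossings [ 0.4171 -0.2652  0.028 ] [ 0.4988 -0.2573  0.028 ] [ 0.4235 -0.3351  0.028 ] [ 0.5089 -0.3225  0.028 ] [ 0.4043 -0.182   0.028 ] [ 0.49   -0.1724  0.028 ]
[ 0.462075 -0.295025  0.028   ]
```

>>> carry_out([
  [[0.2, 0.45, -4], 0, 0],
  [[0, 0, -4], 0, 0],
  [[0, 0, -2], 0, 0],
  [[0, 0, -1], 0, 0],
  [[0, 0, 0], 0, 0],
])

```text
time: 3.05
position: [0.4704, -0.3007, 0.0808]
tool_rot: [1.0, -0.024, 0.007, 0.006]
ft_force: [0.7, -0.3, -0.0]
grip_width: 0.0871
```

>>> carry_out([
  [[-0.5, 0.15, -0.6], 0, 0],
  [[0, 0, -0.2], 0, 0],
  [[0, 0, 0], 0, 0],
])

```text
time: 3.35
position: [0.4672, -0.3005, 0.0761]
tool_rot: [1.0, -0.024, 0.01, 0.009]
ft_force: [-0.7, 0.4, -0.8]
grip_width: 0.0868
```

>>> carry_out([
  [[-0.2, 0.1, -0.4], 0, 0],
  [[0, 0, 0], 0, 1],
  [[0, 0, 0], 0, 1],
  [[0, 0, 0], 0, 1],
  [[0, 0, 0], 0, 1],
  [[0, 0, 0], 0, 1],
  [[0, 0, 0], 0, 1],
  [[0, 0, 0], 0, 1],
])

```text
time: 4.15
position: [0.4658, -0.3004, 0.0738]
tool_rot: [1.0, -0.024, 0.011, 0.01]
ft_force: [-3.3, -0.4, 1.6]
grip_width: 0.0389
```

>>> carry_out([
  [[0, 0, 0], 0, 1],
  [[0, 0, 0], 0, 1],
  [[0, 0, 1], 0, 1],
  [[0, 0, 2], 0, 1],
  [[0, 0, 2], 0, 1],
  [[0, 0, 2], 0, 1],
  [[0, 0, 2], 0, 1],
  [[0, 0, 2], 0, 1],
  [[0, 0, 1], 0, 1],
  [[0, 0, 0], 0, 1],
], squeeze=30)

```text
time: 5.15
position: [0.4608, -0.2945, 0.1942]
tool_rot: [1.0, -0.024, 0.005, 0.004]
ft_force: [-0.8, 0.4, -5.4]
grip_width: 0.0357
```

>>> carry_out([
  [[0, 2, 0.3], 0, 1],
  [[0, 4, 0.3], 0, 1],
  [[0, 4.5, 0], 0, 1],
  [[0, 4.5, 0], 0, 1],
  [[0, 4.5, 0], 0, 1],
  [[0, 4.5, 0], 0, 1],
  [[0, 4.5, 0], 0, 1],
  [[0, 4.5, 0], 0, 1],
  [[0, 4.5, 0], 0, 1],
  [[0, 4.5, 0], 0, 1],
])

```text
time: 6.15
position: [0.4512, 0.1394, 0.1919]
tool_rot: [1.0, -0.031, -0.002, 0.002]
ft_force: [1.0, -0.0, -5.8]
grip_width: 0.0354
```

>>> carry_out([
  [[0.2, 4.5, 0], 0, 1],
  [[0.2, 4.5, 0], 0, 1],
  [[0.2, 3.5, 0], 0, 1],
  [[0.2, 2.5, 0], 0, 1],
  [[0, 1.5, 0], 0, 1],
  [[0, 0.5, 0], 0, 1],
  [[0, 0, 0], 0, 1],
  [[0, 0, 0], 0, 1],
])

```text
time: 6.95
position: [0.4459, 0.323, 0.1828]
tool_rot: [1.0, -0.025, -0.011, 0.004]
ft_force: [0.1, -0.1, -5.5]
grip_width: 0.0355
```

>>> carry_out([
  [[0.7, -0.3, -2], 0, 1],
  [[0.7, -0.3, -2], 0, 1],
  [[0.5, -0.2, -2], 0, 1],
  [[0.4, -0.2, -2], 0, 1],
  [[0.2, 0, -1], 0, 1],
  [[0, 0, 0], 0, 1],
])

```text
time: 7.55
position: [0.4721, 0.3058, 0.0904]
tool_rot: [0.999, -0.029, -0.012, 0.005]
ft_force: [-0.4, -0.2, -5.7]
grip_width: 0.0353
```

>>> carry_out([
  [[0, 0.3, -0.5], 0, 1],
  [[0, 0.3, -0.4], 0, 1],
  [[0, 0, -0.3], 0, 1],
  [[0, 0, -0.1], 0, 1],
  [[0, 0, 0], 0, 1],
])

```text
time: 8.05
position: [0.4732, 0.3127, 0.0792]
tool_rot: [1.0, -0.029, -0.01, 0.004]
ft_force: [0.1, -0.2, -5.9]
grip_width: 0.0352
```

>>> carry_out([
  [[0, 0, -0.2], 0, 1],
  [[0, 0, -0.2], 0, 1],
  [[0, 0, -0.1], 0, 1],
  [[0, 0, 0], 0, 1],
])

```text
time: 8.45
position: [0.4734, 0.3131, 0.0745]
tool_rot: [1.0, -0.029, -0.009, 0.004]
ft_force: [-0.3, 0.2, -5.6]
grip_width: 0.0356
```

>>> carry_out([
  [[0, 0, -0.1], 0, 1],
  [[0, 0, -0.1], 0, 1],
  [[0, 0, -0.1], 0, 1],
])

```text
time: 8.75
position: [0.4735, 0.3135, 0.0742]
tool_rot: [1.0, -0.029, -0.009, 0.004]
ft_force: [-2.7, 0.1, 6.2]
grip_width: 0.0353
```

>>> carry_out([
  [[0, 0, 0], 0, 0.5],
  [[0, 0, 0], 0, 0.3],
  [[0, 0, 0], 0, 0],
  [[0, 0, 0], 0, 0],
  [[0, 0, 0], 0, 0],
  [[0, 0, 0], 0, 0],
  [[0, 0, 2], 0, 0],
  [[0, 0, 3], 0, 0],
  [[0, 0, 4], 0, 0],
  [[0, 0, 4], 0, 0],
])

```text
time: 9.75
position: [0.4721, 0.312, 0.2021]
tool_rot: [0.999, -0.03, -0.013, 0.006]
ft_force: [0.2, -0.1, -0.3]
grip_width: 0.0867
```

>>> carry_out([
  [[0.1, -3, 0.3], 0, 0],
  [[0.1, -5, 0.2], 0, 0],
  [[0.1, -5, 0.2], 0, 0],
  [[0.1, -5, 0.2], 0, 0],
  [[0.1, -5, 0.2], 0, 0],
  [[0.1, -5, 0.2], 0, 0],
  [[0, -2, 0], 0, 0],
  [[0, -1, 0], 0, 0],
  [[0, 0, 0], 0, 0],
])

```text
time: 10.65
position: [0.4838, -0.0021, 0.2246]
tool_rot: [1.0, -0.028, 0.0, 0.003]
ft_force: [0.7, 0.6, 0.0]
grip_width: 0.087
```

```bash
python3 - <<'E'
from h import *
from rig import robot
o=robot.get_obs();print(o["position"],o["tool_rot"]); c=snap("wrist","pics/w2.png")
E
```

```text
[ 0.48384955 -0.00213191  0.22461766] [ 9.99617782e-01 -2.75033631e-02  2.33324965e-04  2.79303333e-03]
```

View pics/w2.png

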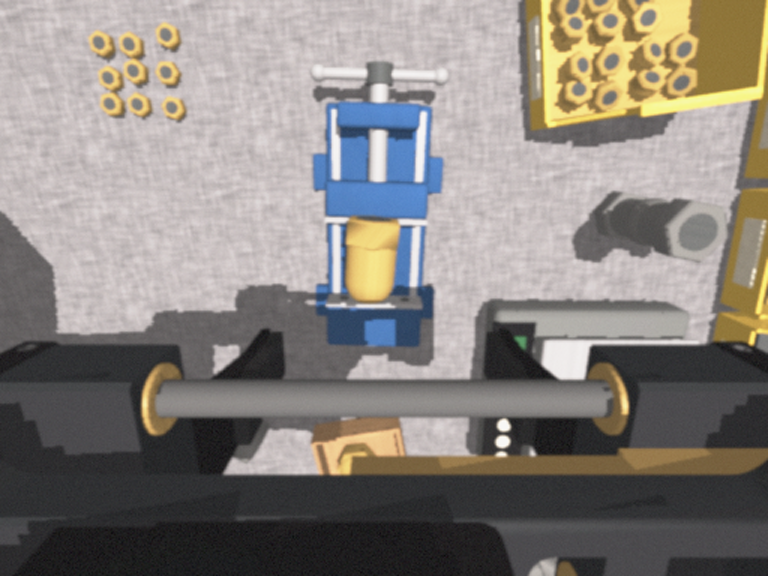

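```bash
python3 - <<'E'
from h import *; import pickle
c=pickle.load(open("pics/w2.png.pkl","rb"))
W=lambda u,v,z: at(c,u/1.5,v/1.5,z).round(4)
P=[W(326,220,.046),W(427,222,.046),W(328,303,.046),W(423,303,.046)]
print(P,np.mean(P,0)); 
a,b=W(346.5,262,.077),W(396,262,.077); print("round leg sides",a,b,(a+b)/2)
a,b=W(346,235,.077),W(399,235,.077); print("hex sides",a,b,(a+b)/2)
print("hex end top",W(373,219,.095),W(373,219,.077),"axis end",W(370,300,.077),"hex inner edge",W(373,247,.095))
E
```

```text
[array([0.4409, 0.0355, 0.046 ]), array([0.5198, 0.0295, 0.046 ]), array([ 0.4359, -0.033 ,  0.046 ]), array([ 0.5148, -0.0375,  0.046 ])] [ 0.47785  -0.001375  0.046   ]
round leg sides [0.4574 0.0081 0.077 ] [0.4935 0.0061 0.077 ] [0.47545 0.0071  0.077  ]
hex sides [0.4587 0.0279 0.077 ] [0.4966 0.0258 0.077 ] [0.47765 0.02685 0.077  ]
hex end top [0.4793 0.0405 0.095 ] [0.4787 0.0382 0.077 ] axis end [ 0.4726 -0.022   0.077 ] hex inner edge [0.4781 0.0217 0.095 ]
```

>>> carry_out([
  [[-0.6, 0.3, -3], -3, 0],
  [[-0.2, 0.2, -3], 0, 0],
  [[-0.1, 0.2, -3], 0, 0],
  [[-0.1, 0, -2], 0, 0],
  [[-0.1, 0, -1], 0, 0],
  [[0, 0, 0], 0, 0],
])

```text
time: 11.3
position: [0.4734, 0.0152, 0.1016]
tool_rot: [0.999, -0.049, 0.002, 0.002]
ft_force: [-1.0, -0.2, -0.3]
grip_width: 0.087
```

>>> carry_out([
  [[0.1, -0.5, -0.8], 0, 0],
  [[0, -0.3, -0.6], 0, 0],
  [[0, -0.2, -0.5], 0, 0],
  [[0, -0.1, -0.2], 0, 0],
  [[0, 0, 0], 0, 0],
])

```text
time: 11.8
position: [0.4762, 0.0054, 0.0805]
tool_rot: [0.999, -0.047, 0.004, 0.002]
ft_force: [-0.5, -0.7, -0.2]
grip_width: 0.0871
```

>>> carry_out([
  [[-0.1, 0, -0.3], 0, 0],
  [[0, 0, 0], 0, 1],
  [[0, 0, 0], 0, 1],
  [[0, 0, 0], 0, 1],
  [[0, 0, 0], 0, 1],
  [[0, 0, 0], 0, 1],
  [[0, 0, 0], 0, 1],
  [[0, 0, 0], 0, 1],
  [[0, 0, 0], 0, 1],
  [[0, 0, 0], 0, 1],
], squeeze=35)

```text
time: 12.8
position: [0.4752, 0.005, 0.0783]
tool_rot: [0.999, -0.047, 0.005, 0.002]
ft_force: [-0.5, -0.3, -0.1]
grip_width: 0.035
```

>>> carry_out([
  [[0, 0, 0.6], 0, 1],
  [[0, 0, 1], 0, 1],
  [[0, 0, 1.5], 0, 1],
  [[0, 0, 2], 0, 1],
  [[0, -0.1, 2], 0, 1],
  [[0, -0.1, 2], 0, 1],
  [[0, 0, 2], 0, 1],
  [[0, 0, 1], 0, 1],
  [[0, 0, 0.1], 0, 1],
])

```text
time: 13.7
position: [0.4705, 0.0042, 0.2063]
tool_rot: [0.999, -0.047, 0.001, 0.001]
ft_force: [-0.4, -0.2, -5.6]
grip_width: 0.0354
```

>>> carry_out([
  [[0, -2, 0.1], 0, 1],
  [[0, -4, 0.1], 0, 1],
  [[0, -4.5, 0.1], 0, 1],
  [[0, -4.5, 0.1], 0, 1],
  [[0, -4.5, 0], 0, 1],
  [[0, -4.5, 0], 0, 1],
  [[0, -3, 0], 0, 1],
  [[0, -2, 0], 0, 1],
  [[0, -0.7, 0], 0, 1],
  [[0, 0, 0], 0, 1],
])

```text
time: 14.7
position: [0.4625, -0.3001, 0.2057]
tool_rot: [0.999, -0.046, -0.004, -0.003]
ft_force: [-0.0, 0.3, -4.9]
grip_width: 0.0352
```

>>> carry_out([
  [[-0.1, 0, -2], 0, 1],
  [[-0.1, 0, -3], 0, 1],
  [[-0.1, 0, -3], 0, 1],
  [[-0.1, 0, -2], 0, 1],
  [[0, 0, -1], 0, 1],
  [[0, 0, 0], 0, 1],
])

```text
time: 15.3
position: [0.4576, -0.2898, 0.0926]
tool_rot: [0.999, -0.043, -0.005, -0.006]
ft_force: [0.1, 0.7, -4.8]
grip_width: 0.0356
```

>>> carry_out([
  [[0.2, -0.3, -1], 0, 1],
  [[0.2, -0.2, -0.8], 0, 1],
  [[0, -0.2, -0.5], 0, 1],
  [[0, 0, -0.3], 0, 1],
  [[0, 0, 0], 0, 1],
])

```text
time: 15.8
position: [0.4645, -0.2979, 0.0674]
tool_rot: [0.999, -0.042, -0.003, -0.004]
ft_force: [0.1, 0.6, -4.3]
grip_width: 0.0352
```

>>> carry_out([
  [[-0.1, 0, -0.3], 0, 1],
  [[0, 0, -0.2], 0, 1],
  [[0, 0, -0.1], 0, 1],
  [[0, 0, 0], 0, 1],
])

```text
time: 16.2
position: [0.4636, -0.2985, 0.0617]
tool_rot: [0.999, -0.042, -0.002, -0.003]
ft_force: [-0.3, 1.0, -4.7]
grip_width: 0.0352
```

>>> carry_out([
  [[0, 0, -0.1], 0, 1],
  [[0, 0, -0.1], 0, 1],
  [[0, 0, -0.1], 0, 1],
])

```text
time: 16.5
position: [0.4637, -0.2986, 0.0604]
tool_rot: [0.999, -0.042, -0.002, -0.003]
ft_force: [-1.7, 2.0, 6.3]
grip_width: 0.0357
```

>>> carry_out([
  [[0, 0, 0], 0, 0.5],
  [[0, 0, 0], 0, 0.3],
  [[0, 0, 0], 0, 0],
  [[0, 0, 0], 0, 0],
  [[0, 0, 0], 0, 0],
  [[0, 0, 0], 0, 0],
  [[0, 0, 2], 0, 0],
  [[0, 0, 4], 0, 0],
  [[0, 0, 5], 0, 0],
  [[0, 0, 5], 0, 0],
])

```text
time: 17.5
position: [0.4609, -0.2962, 0.219]
tool_rot: [0.999, -0.042, -0.007, -0.008]
ft_force: [1.3, -0.7, -0.0]
grip_width: 0.0869
```

>>> carry_out([
  [[2, 1, 2], -3, 0],
  [[3.5, 2.5, 2], -4, 0],
  [[3.5, 2.5, 2], -3, 0],
  [[3.5, 2.5, 1], -3, 0],
  [[3.5, 2.5, 0.5], 0, 0],
  [[3, 2.5, 0], 0, 0],
  [[1.5, 1.5, 0], 0, 0],
  [[0.5, 0.5, 0], 0, 0],
  [[0, 0, 0], 0, 0],
])

```text
time: 18.4
position: [0.6798, -0.1368, 0.3071]
tool_rot: [0.987, -0.162, 0.002, -0.004]
ft_force: [-0.0, -0.3, 0.4]
grip_width: 0.0869
```

```bash
python3 - <<'E'
from h import *
from rig import robot
o=robot.get_obs();print(o["position"],o["tool_rot"]); c=snap("wrist","pics/w3.png")
E
```

```text
[ 0.67976548 -0.13678767  0.30714689] [ 0.98684103 -0.1616439   0.00190786 -0.00352111]
```

View pics/w3.png

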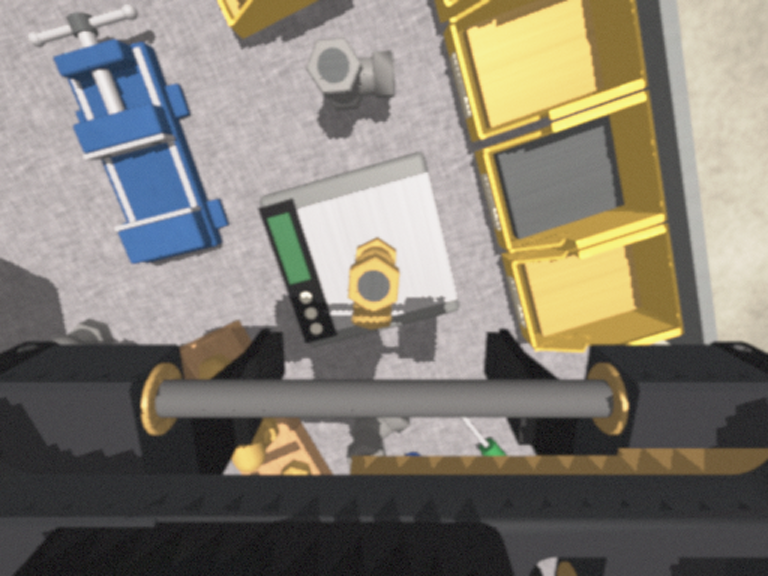

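```bash
python3 - <<'E'
from h import *; import pickle
c=pickle.load(open("pics/w3.png.pkl","rb"))
W=lambda u,v,z: at(c,u/1.5,v/1.5,z).round(4)
t=W(374,283.5,.156);b=W(372,322,.106);print("tee",t,b,np.degrees(np.arctan2(b[1]-t[1],b[0]-t[0])))
p=[W(298,208,.056),W(424,174,.056),W(455,300,.056)];print("pan",p,(p[0]+p[2])/2,[np.linalg.norm(p[1]-p[i]) for i in (0,2)])
v=[W(85,159,.046),W(172,137,.046),W(120,234,.046),W(200,212,.046)];print("vise",v,np.mean(v,0))
E
```

```text
tee [ 0.6714 -0.1408  0.156 ] [ 0.6524 -0.1871  0.106 ] -112.31163670673887
pan [array([ 0.6161, -0.0727,  0.056 ]), array([ 0.7391, -0.0812,  0.056 ]), array([ 0.7326, -0.2093,  0.056 ])] [ 0.67435 -0.141    0.056  ] [np.float64(0.12329334937457088), np.float64(0.1282648042137827)]
vise [array([0.4403, 0.034 , 0.046 ]), array([0.527 , 0.0254, 0.046 ]), array([ 0.4369, -0.04  ,  0.046 ]), array([ 0.5215, -0.0457,  0.046 ])] [ 0.481425 -0.006575  0.046   ]
```

>>> carry_out([
  [[-0.4, -0.2, -2], -1, 0],
  [[-0.2, -0.1, -3], 0, 0],
  [[-0.2, 0, -3], 0, 0],
  [[-0.1, 0, -2], 0, 0],
  [[0, 0, -1], 0, 0],
  [[0, 0, 0], 0, 0],
])

```text
time: 19.05
position: [0.6633, -0.1487, 0.1954]
tool_rot: [0.984, -0.176, 0.001, -0.002]
ft_force: [0.6, 0.2, 0.5]
grip_width: 0.0871
```

>>> carry_out([
  [[0.5, 0.6, -1], 0, 0],
  [[0.2, 0.2, -1], 0, 0],
  [[0, 0, -1], 0, 0],
  [[0, 0, -1], 0, 0],
  [[0, 0, -0.5], 0, 0],
  [[0, 0, 0], 0, 0],
])

```text
time: 19.65
position: [0.6725, -0.1416, 0.1501]
tool_rot: [0.984, -0.176, 0.004, -0.001]
ft_force: [-0.8, -0.6, 0.2]
grip_width: 0.0867
```

>>> carry_out([
  [[-0.2, 0, -0.5], 0, 0],
  [[0, 0, -0.3], 0, 0],
  [[0, 0, -0.1], 0, 0],
  [[0, 0, 0], 0, 0],
])

```text
time: 20.05
position: [0.6707, -0.1417, 0.1409]
tool_rot: [0.984, -0.176, 0.005, -0.001]
ft_force: [0.7, 0.4, -0.4]
grip_width: 0.0869
```

>>> carry_out([
  [[0, 0, -0.05], 0, 1],
  [[0, 0, 0], 0, 1],
  [[0, 0, 0], 0, 1],
  [[0, 0, 0], 0, 1],
  [[0, 0, 0], 0, 1],
  [[0, 0, 0], 0, 1],
  [[0, 0, 0], 0, 1],
  [[0, 0, 0], 0, 1],
  [[0, 0, 0], 0, 1],
  [[0, 0, 0], 0, 1],
], squeeze=35)

```text
time: 21.05
position: [0.6709, -0.1419, 0.1415]
tool_rot: [0.984, -0.176, 0.005, -0.001]
ft_force: [-0.9, 0.6, 0.0]
grip_width: 0.0376
```

>>> carry_out([
  [[0, 0, 0.6], 0, 1],
  [[0, 0, 1.5], 0, 1],
  [[0, 0, 2], 0, 1],
  [[0, 0, 2], 0, 1],
  [[0, 0, 2], 0, 1],
  [[-1, 0.7, 1.5], 0, 1],
  [[-2, 1.5, 0.5], 0, 1],
  [[-3, 2, 0], 0, 1],
  [[-3.5, 2.5, 0], 0, 1],
  [[-3.5, 2.5, 0], 0, 1],
])

```text
time: 22.05
position: [0.5375, -0.0498, 0.245]
tool_rot: [0.984, -0.178, 0.004, -0.002]
ft_force: [0.3, 0.3, -6.2]
grip_width: 0.0376
```

>>> carry_out([
  [[-2.5, 2, 0], 0, 1],
  [[-1.5, 1.2, 0], 0, 1],
  [[-0.8, 0.6, 0], 0, 1],
  [[-0.3, 0.2, -1], 0, 1],
  [[0, 0, -2], 0, 1],
  [[0, 0, -2], 0, 1],
  [[0, 0, -1], 0, 1],
  [[0, 0, 0], 0, 1],
])

```text
time: 22.85
position: [0.4813, -0.0063, 0.1848]
tool_rot: [0.984, -0.178, 0.004, -0.002]
ft_force: [0.1, -0.3, -6.2]
grip_width: 0.0375
```

>>> carry_out([
  [[-0.3, 0.3, -1], 0, 1],
  [[-0.2, 0.1, -1], 0, 1],
  [[0, 0, -1], 0, 1],
  [[0, 0, -0.5], 0, 1],
  [[0, 0, 0], 0, 1],
])

```text
time: 23.35
position: [0.4827, -0.0055, 0.1489]
tool_rot: [0.984, -0.179, 0.009, -0.001]
ft_force: [-0.5, -0.3, -5.8]
grip_width: 0.0374
```

>>> carry_out([
  [[-0.4, 0.3, -0.2], 0, 1],
  [[-0.2, 0.2, -0.5], 0, 1],
  [[-0.1, 0, -0.5], 0, 1],
  [[0, 0, -0.1], 0, 1],
])

```text
time: 23.75
position: [0.4765, -0.0005, 0.1361]
tool_rot: [0.984, -0.179, 0.01, -0.001]
ft_force: [0.6, -0.5, -5.4]
grip_width: 0.0375
```

```bash
python3 - <<'E'
from h import *
from rig import cams,robot
o=robot.get_obs();print(o["position"],o["tool_rot"])
c=snap("scene","pics/s2.png",1)
im=cv2.imread("pics/s2.png"); crop(im,215,120,120,100,6,"pics/s2c.png")
E
```

```text
[ 0.47647836 -0.00049502  0.1361055 ] [ 0.98385611 -0.17866689  0.01020569 -0.00107186]
```

View pics/s2c.png

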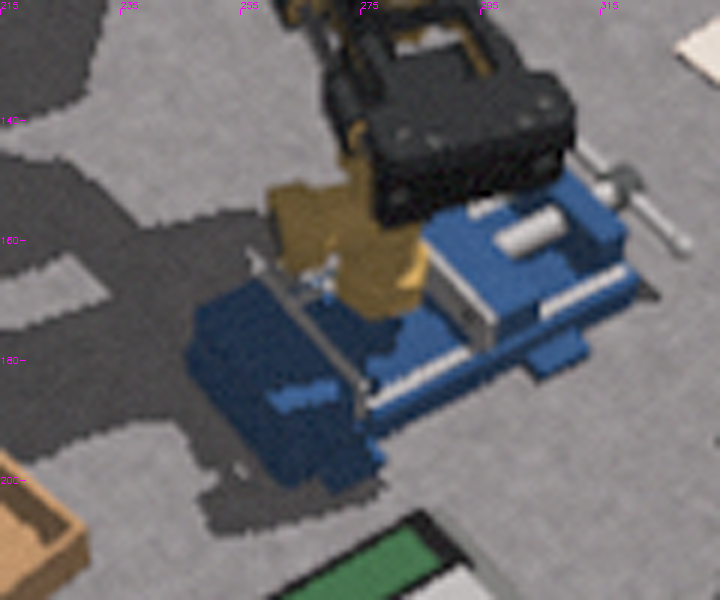

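The crop shows the tee foot at about (380,300), against a jaw midpoint of about (384,308), so it is centred. I'll lower it.

>>> carry_out([
  [[0, -0.1, -0.5], 0, 1],
  [[-0.1, 0, -0.5], 0, 1],
  [[0, 0, -0.5], 0, 1],
  [[0, 0, -0.3], 0, 1],
  [[0, 0, 0], 0, 1],
])

```text
time: 24.3
position: [0.4762, -0.0019, 0.1167]
tool_rot: [0.984, -0.179, 0.011, -0.001]
ft_force: [0.2, 0.1, -5.6]
grip_width: 0.0379
```

>>> carry_out([
  [[0, 0, -0.3], 0, 1],
  [[0, 0, -0.2], 0, 1],
  [[0, 0, -0.1], 0, 1],
  [[0, 0, -0.05], 0, 1],
])

```text
time: 24.7
position: [0.4767, -0.002, 0.1098]
tool_rot: [0.984, -0.179, 0.011, -0.001]
ft_force: [0.2, 0.4, -6.3]
grip_width: 0.0373
```

>>> carry_out([
  [[0, 0, -0.1], 0, 1],
  [[0, 0, -0.1], 0, 1],
  [[0, 0, -0.1], 0, 1],
])

```text
time: 25.0
position: [0.4771, -0.0018, 0.1073]
tool_rot: [0.984, -0.179, 0.012, -0.001]
ft_force: [-1.5, 2.1, 8.8]
grip_width: 0.0377
```

>>> carry_out([
  [[0, 0, 0], 0, 0.5],
  [[0, 0, 0], 0, 0.3],
  [[0, 0, 0], 0, 0],
  [[0, 0, 0], 0, 0],
  [[0, 0, 0], 0, 0],
  [[0, 0, 0], 0, 0],
  [[0, 0, 2], 0, 0],
  [[0, 0, 3], 0, 0],
  [[0, 0, 4], 0, 0],
  [[0, 0, 4], 0, 0],
])

```text
time: 26.0
position: [0.4752, -0.0019, 0.2378]
tool_rot: [0.984, -0.179, 0.008, -0.001]
ft_force: [1.2, 0.2, 0.3]
grip_width: 0.0867
```

>>> carry_out([
  [[0, 3, 0], 3, 0],
  [[0, 5, 0], 5, 0],
  [[0.1, 5, 0], 5, 0],
  [[0.1, 5, 0], 3, 0],
  [[0.1, 5, 0], 0, 0],
  [[0.2, 4, -0.5], 0, 0],
  [[0.2, 2.5, -1], 0, 0],
  [[0, 1, -2], 0, 0],
  [[0, 0.5, -2], 0, 0],
  [[0, 0, 0], 0, 0],
])

```text
time: 27.0
position: [0.4864, 0.3176, 0.1897]
tool_rot: [0.999, -0.036, 0.02, -0.004]
ft_force: [-0.7, -0.2, -0.3]
grip_width: 0.0874
```

```bash
python3 - <<'E'
from h import *
from rig import robot
o=robot.get_obs();print(o["position"],o["tool_rot"]); c=snap("wrist","pics/w4.png")
E
```

```text
[0.48635918 0.31763748 0.18966306] [ 0.99916438 -0.03563511  0.01964745 -0.00382929]
```

View pics/w4.png

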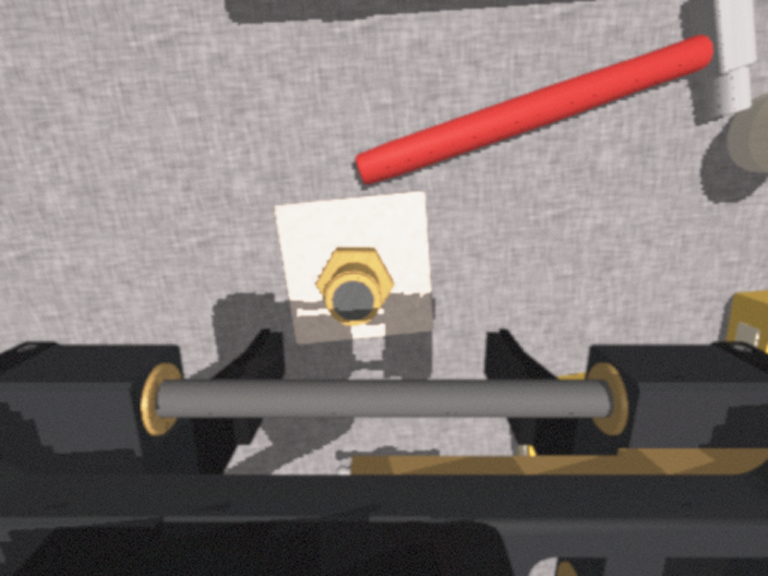

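The wrist view shows the union upright at the middle of the pad, collar at (353,297). Moving down to grip it.

>>> carry_out([
  [[-0.6, -0.2, -2], 0, 0],
  [[-0.4, -0.1, -2.5], 0, 0],
  [[-0.3, 0, -2.5], 0, 0],
  [[-0.1, 0, -1.5], 0, 0],
  [[0, 0, -0.7], 0, 0],
  [[0, 0, 0], 0, 0],
])

```text
time: 27.65
position: [0.4784, 0.313, 0.1036]
tool_rot: [0.999, -0.038, 0.027, -0.006]
ft_force: [0.1, 0.4, 0.4]
grip_width: 0.0869
```

>>> carry_out([
  [[-0.4, 0, -1], 0, 0],
  [[-0.2, 0.1, -0.8], 0, 0],
  [[0, 0, -0.5], 0, 0],
  [[0, 0, -0.2], 0, 0],
  [[0, 0, 0], 0, 0],
])

```text
time: 28.15
position: [0.4745, 0.3145, 0.0799]
tool_rot: [0.999, -0.038, 0.03, -0.008]
ft_force: [-0.2, -0.1, -0.3]
grip_width: 0.0873
```

>>> carry_out([
  [[-0.1, -0.1, -0.4], 0, 0],
  [[0, 0, 0], 0, 1],
  [[0, 0, 0], 0, 1],
  [[0, 0, 0], 0, 1],
  [[0, 0, 0], 0, 1],
  [[0, 0, 0], 0, 1],
  [[0, 0, 0], 0, 1],
  [[0, 0, 0], 0, 1],
  [[0, 0, 0], 0, 1],
  [[0, 0, 0], 0, 1],
], squeeze=30)

```text
time: 29.15
position: [0.4721, 0.3135, 0.076]
tool_rot: [0.999, -0.038, 0.029, -0.008]
ft_force: [-0.3, 0.0, 0.6]
grip_width: 0.0361
```

>>> carry_out([
  [[0, 0, 0.6], 0, 1],
  [[0, 0, 1.5], 0, 1],
  [[0, 0, 2.5], 0, 1],
  [[0, 0, 3], 0, 1],
  [[0, 0, 3], 0, 1],
  [[0, 0, 3], 0, 1],
  [[0, 0, 3], 0, 1],
  [[0.5, -1, 2], 0, 1],
  [[1, -2, 1], 0, 1],
  [[1.5, -3.5, 0], 0, 1],
])

```text
time: 30.15
position: [0.4937, 0.2465, 0.2727]
tool_rot: [0.999, -0.035, 0.02, -0.004]
ft_force: [0.8, -0.9, -6.3]
grip_width: 0.0359
```

>>> carry_out([
  [[2, -4.4, 0.2], 0, 1],
  [[2, -4.4, 0.2], 0, 1],
  [[2, -4.4, 0.2], 0, 1],
  [[2, -4.4, 0.2], 0, 1],
  [[2, -4.4, 0], 0, 1],
  [[2, -4.4, 0], 0, 1],
  [[2, -4.4, 0], 0, 1],
  [[1.5, -3.5, 0], 0, 1],
  [[0.8, -2, 0], 0, 1],
  [[0, 0, 0], 0, 1],
])

```text
time: 31.15
position: [0.6542, -0.1385, 0.2721]
tool_rot: [0.999, -0.037, 0.013, -0.003]
ft_force: [0.3, 0.9, -6.3]
grip_width: 0.036
```

>>> carry_out([
  [[0.8, -0.1, -2], 0, 1],
  [[0.6, 0, -2.5], 0, 1],
  [[0.3, 0, -2.5], 0, 1],
  [[0.2, 0, -2], 0, 1],
  [[0, 0, -1], 0, 1],
  [[0, 0, 0], 0, 1],
])

```text
time: 31.75
position: [0.668, -0.1372, 0.1634]
tool_rot: [0.999, -0.038, 0.006, -0.005]
ft_force: [-0.4, -0.6, -5.4]
grip_width: 0.0354
```

```bash
python3 - <<'E'
from h import *
from rig import robot
o=robot.get_obs();print(o["position"],o["tool_rot"])
c=snap("scene","pics/s3.png",1)
im=cv2.imread("pics/s3.png"); crop(im,215,150,130,125,6,"pics/s3c.png")
E
```

```text
[ 0.6680384  -0.13723591  0.16339575] [ 0.99925762 -0.03761299  0.00647962 -0.00524256]
```

View pics/s3c.png

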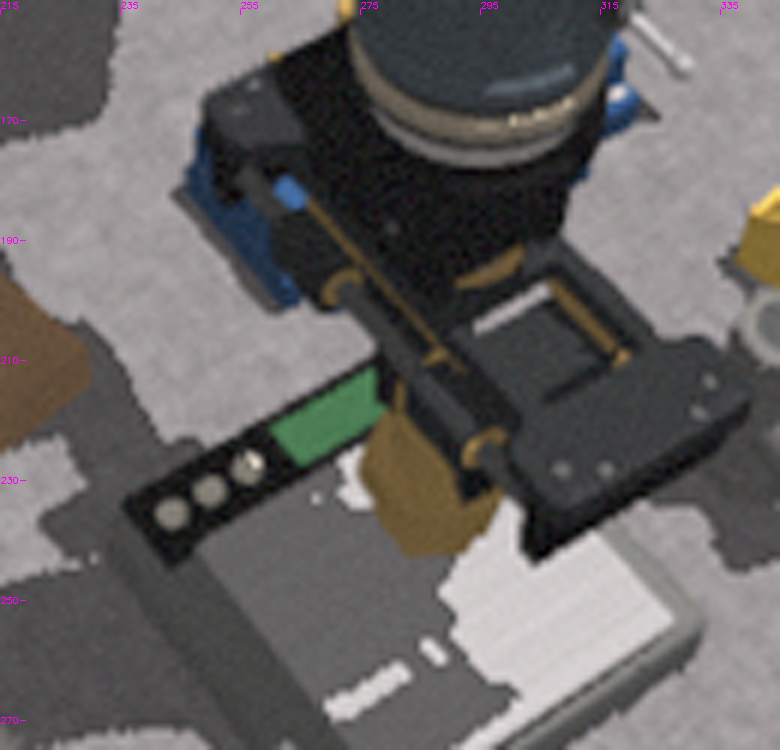

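The union hangs over the pan, clear of everything; now I'll lower it slowly.

>>> carry_out([
  [[0.3, -0.2, -0.8], 0, 1],
  [[0.2, -0.1, -0.7], 0, 1],
  [[0.1, 0, -0.5], 0, 1],
  [[0, 0, -0.3], 0, 1],
  [[0, 0, 0], 0, 1],
])

```text
time: 32.3
position: [0.6772, -0.1411, 0.1436]
tool_rot: [0.999, -0.037, 0.011, -0.004]
ft_force: [0.8, 1.6, -4.9]
grip_width: 0.0358
```

>>> carry_out([
  [[-0.2, 0, -0.5], 0, 1],
  [[-0.1, 0, -0.3], 0, 1],
  [[0, 0, -0.2], 0, 1],
  [[0, 0, -0.1], 0, 1],
])

```text
time: 32.7
position: [0.6742, -0.1412, 0.1326]
tool_rot: [0.999, -0.037, 0.011, -0.004]
ft_force: [-0.5, 0.7, -5.8]
grip_width: 0.0353
```

>>> carry_out([
  [[0, 0, -0.2], 0, 1],
  [[0, 0, -0.1], 0, 1],
  [[0, 0, -0.1], 0, 1],
])

```text
time: 33.0
position: [0.6744, -0.1414, 0.1287]
tool_rot: [0.999, -0.037, 0.012, -0.004]
ft_force: [-1.3, -0.4, 1.6]
grip_width: 0.0357
```

>>> carry_out([
  [[0, 0, -0.1], 0, 1],
  [[0, 0, 0], 0, 0.5],
  [[0, 0, 0], 0, 0.3],
  [[0, 0, 0], 0, 0],
  [[0, 0, 0], 0, 0],
  [[0, 0, 0], 0, 0],
  [[0, 0, 0], 0, 0],
  [[0, 0, 2], 0, 0],
  [[0, 0, 3], 0, 0],
  [[0, 0, 4], 0, 0],
])

```text
time: 34.0
position: [0.6741, -0.1413, 0.2177]
tool_rot: [0.999, -0.038, 0.01, -0.004]
ft_force: [0.5, -0.5, -0.1]
grip_width: 0.0862
```

>>> carry_out([
  [[0, 0, 4], 0, 0],
  [[-1, 4, 2], 0, 0],
  [[-2, 5, 1], 0, 0],
  [[-2, 5, 0], 0, 0],
  [[-2, 5, 0], 0, 0],
  [[-2, 5, 0], 0, 0],
  [[-2, 5, 0], 0, 0],
  [[-2, 5, 0], 0, 0],
  [[-2, 5, 0], 0, 0],
  [[0, 0, 0], 0, 0],
])

```text
time: 35.0
position: [0.5331, 0.2298, 0.3003]
tool_rot: [0.999, -0.041, 0.022, -0.003]
ft_force: [0.2, -1.0, 0.6]
grip_width: 0.0871
```

```bash
python3 - <<'E'
from h import *
snap("top","pics/te.png",1); snap("scene","pics/se.png",1.5)
crop(cv2.imread("pics/te.png"),220,112,150,120,5,"pics/tec.png")
E
```

```text
(no output)
```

View pics/tec.png

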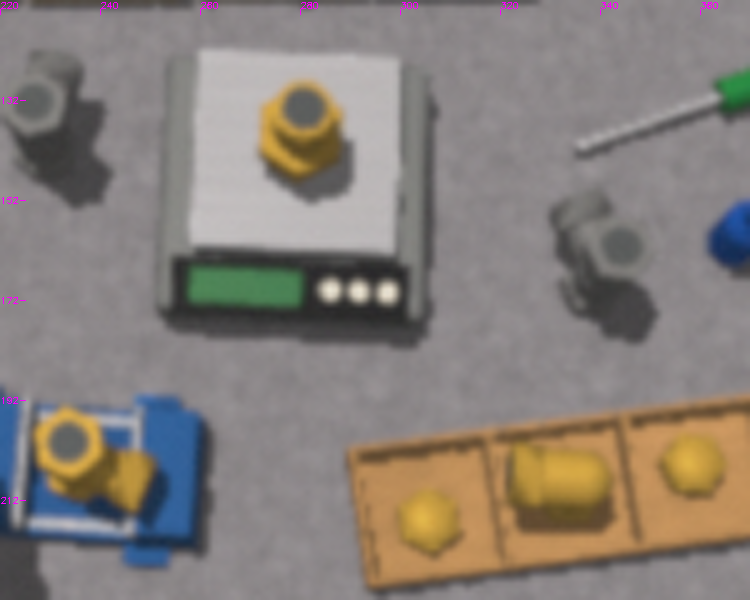

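View pics/se.png

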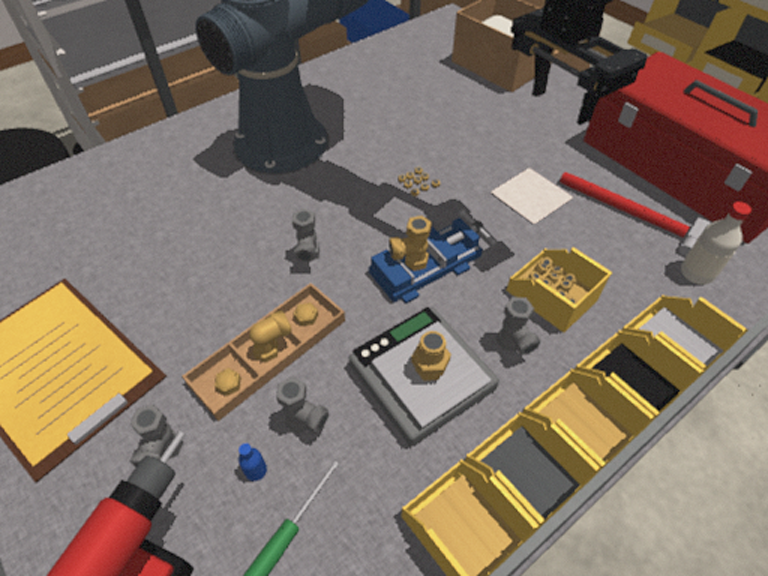

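Both views show all three fittings upright in their places: union on the pan, tee between the jaws, elbow in the middle cell. Caps and bin are undisturbed. One numeric check, then hand in.

```bash
python3 - <<'E'
from h import *
Q=lambda x,y,z: at(top,220+x/5-.4,112+y/5-.4,z).round(4)
print("tee",Q(68,441,.122),"vise .477 -.002"); print("union",Q(305,107,.136),"scale .674 -.140")
print("elbow leg ends",Q(508,472,.059),Q(612,482,.059),"tray .461 -.306")
from rig import robot
print(robot.hand_in())
E
```

```text
tee [ 0.4777 -0.0009  0.122 ] vise .477 -.002
union [ 0.6733 -0.1417  0.136 ] scale .674 -.140
elbow leg ends [ 0.4663 -0.2641  0.059 ] [ 0.4593 -0.3269  0.059 ] tray .461 -.306
the job is handed in; nothing more can be done
None
```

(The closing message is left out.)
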